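Lock the roller of a painting frame

ROBOT

A 6-joint arm with a two-finger parallel gripper is mounted at the origin on the work surface. World frame = base frame: x ahead of the robot, y to its left, z up, the work surface at z = 0. Lengths are in m, angles in rad, forces in N, time in s.
With the tool pointing down it reaches from about 0.3 to 0.775 m from the base axis. Payload 14.6 kg.
Tool frame: the origin (TCP) lies on the centre line of the jaws, within the pads' length; the fingertips stand 19 mm ahead of it and the grasp point (between the pads) is the TCP; y points along the fingers, x is the direction in which the jaws open and shut, and the axes are right-handed (so a half turn about y gives the same grasp; the last joint's range is limited). The gripper opens to 94 mm and grips with 3 to 60 N. Pads are 16 mm wide; open, the fingers measure 119 mm over their backs; the gripper's body (75 mm by 177 mm) begins 78 mm behind the grasp point.
Start: joints at [1.058, 0.3, 1.521, -0, 1.321, -0.067], TCP at [0.237, 0.496, 0.224] pointing down, gripper open.
Joint ranges: [-3.03, 3.03], [-0.79, 2.21], [0.23, 2.52], [-1.04, 4.18], [0, 3.07], [-2.55, 2.55]. Speed limits (rad/s): [2.22, 2.22, 2.57, 3.14, 3.14, 3.14].

INTERFACE

Orientations are given as [roll, pitch, yaw] about the fixed x, y, z axes, in that order (R = Rz(yaw) Ry(pitch) Rx(roll)).
In Python, from station import ctrl, optics gives the robot as it stands.
- The arm moves only by the tool jog_arm, never from a script. Its argument "targets" is a list of rows, each a list of 3 entries, a list of its own where there are three numbers: the finger opening in cm, from 0 to 9.4, then the shift along the tool's x, y, z in cm, then the turn about the tool's y in rad. A call has 1 to 10 rows; each row is the pose to reach, as a shift and turn from the pose commanded when the call began, along the tool's axes at that moment; what a row does not reach only later rows make up. A row lasts 1/10 s, in which the tool goes at most 50 mm and 8.59 degrees, less where a joint would pass 70% of its speed; a pose out of reach is approached as far as the arm can. A call with a gripper value outside its range is refused whole. The fingers move at their own pace and stop on an object; "grip_force" is the grip in N (left out, the last holds). Time passes only in rows, so rows that repeat a pose let the fingers close. It gives the time, the measured TCP pose, the force and the opening at its end, in the units of the state.
- ctrl.get_obs(): the state, without advancing time (a new reading comes with each control period).
- optics.camera(name): name is "side" or "top"; returns a dict with "img" (480x640x3 uint8, red, green, blue), "range_z" (480x640 float32, m along the optical axis (not along the pixel's ray), 0 where there is no reading), "camera_matrix" (3x3 intrinsics, pixels), "world_to_cam" (4x4, takes a point from world to camera coordinates). Camera axes: x right, y up, looking along -z (the intrinsics and any distortion apply to the point x, -y, -z); pixel columns grow to the right and rows downward; lengths in m; the calibration is good to about 2 mm. A picture is of the moment at which its call begins.
- ctrl.hand_in(): hands the job in, once; it reports no verdict.
The state is a dict: "time_s": time; "qpos": joint angles; "joint_vel": joint speeds; "tau": joint torques, N m; "ee_pos": TCP position; "eef_rot": TCP orientation; "force": force on the tool from outside, world axes, zero at the start; "moment": the same for the moment, N m; "grip_width": finger opening in m.
Only numpy, scipy, OpenCV 4.12 (cv2) and the standard library are available. Lean on these libraries where they do the work, as an engineer would, in place of code of your own. Each camera call takes 0.05 s, during which the arm holds its last target. There are 200 camera calls.

TASK

Lock the frame's roller: with the gripper shut, press the spring strip all the way down with the fingertips behind the slider and, keeping it fully down, push the slider along the rail over the strip's tooth until it is home against the end block. Then let the strip spring back up, so that its tooth stands in the slider's window, and move clear. Do not grip, lift or tip the slider, and leave the other things on the table alone.

Things in the scene. Friction and masses are not known exactly. Their poses are not given: they have to be found in the camera images.
- rail: Fixed wooden lock rail 104 mm wide (x), 300 mm long (y); origin: centre of its underside, on the table. The slider travels along +y of the rail. Two light runners (x = +-22 to +-42 mm) have tops 28 mm above the table; dark guide walls (inner faces x = +-43.5 mm, tops 45 mm high, y = -150 to +105 mm) keep the slider in line. The spring strip lies in the middle.
- end_stop (a point): Middle of the face of the dark end block that closes the track, at y = +105 mm of the rail, 52 mm above the table; axes as the rail's. The block is 104 mm wide, 44 mm long, 62 mm high; a wooden roller stub 34 mm thick sticks 110 mm out of its +x side.
- strip (a joint): Spring strip, a flat dark steel bar 30 mm wide at x = 0 of the rail, y = -145 to +87 mm. It goes straight down as a whole wherever pressed: 0 = up (top 40 mm above the table), 0.012 = fully down on its hard stop (top at 28 mm). It takes 1.2 N to start, 3.6 N fully down, and springs back up when let go. Its tooth blocks the slider unless it is over 6 mm down.
- tooth (a point): Middle of the top of the dark steel tooth on the strip, at y = +75 mm of the rail: 24 mm wide across the track, 8 mm long, standing 9 mm above the strip. It moves with the strip: 49 mm above the table when up, 37 mm when fully down. Axes as the rail's.
- slider: Loose aluminium frame, about 0.5 kg, 82 mm wide (x), 110 long (y), 33 high; origin: centre of its underside, 28 mm above the table; axes as the rail's. Side bars stand on the runners; front and rear cross bars (20 mm in y, 43 to 61 mm above the table) pass 3 mm over the raised strip. Window between: 50 x 70 mm. Its front starts 4 to 40 mm short of the tooth. Home: origin at y = +50 mm of the rail.
- slider_rear (a point): Middle of the slider's flat rear face (the face to push), 55 mm behind its origin in y, 52 mm above the table; axes as the slider's. At home it lies 110 mm short of the end block, with the tooth up in the slider's window, 6 mm behind the front cross bar.
- water_pot: Bystander: white ceramic water pot, open, 68 mm across, 60 mm high, loose; origin at the centre of its underside.
- paint_jar: Bystander: small closed paint jar with a white cap, 48 mm across, 55 mm high, loose; origin at the centre of its underside.
- paperweight: Bystander: stone paperweight, 32 x 120 x 24 mm, lying loose; origin at the centre of its underside.
Mind the look-alikes: they are no part of the job. Of the things that look like the slider, the largest one is meant.

How it is judged:
By the outcome, as a careful person would: the job done as asked, in the order asked, and still so for the second after the job is handed in, with the robot touching nothing.
It also fails if it takes over 32 s, if anything falls off the work surface, if the arm or the gripper's body presses on something with over 40 N, if the wrist force passes 120 N, or if a joint passes its speed limit or range.

## Working session

There is one attempt and no reset: what is moved stays moved. The work goes in short steps, Python scripts to look and compute and a tool call to move; the robot and the scene stay as the last step left them, time stands still between calls to the robot, and variables do not carry over. Pictures are saved under pics/ and viewed, about 8 in all and at most 12, crops included, and the job is handed in when it is done.

Besides the shell and the picture viewer there is one more tool, called after "Call:" in YAML: its name, and indented under it one key for each argument. jog_arm: Moves the arm, as the interface text tells. Its arguments: {"type":"object","properties":{"targets":{"type":"array","items":{"type":"array"}},"grip_force":{"type":"number"}},"required":["targets"]}

```bash
mkdir -p pics; ls; cat > h.py <<'E'
import numpy as np, cv2
from station import ctrl, optics
def snap(name):
    c=optics.camera(name); np.savez(f'/tmp/{name}.npz',**c); return c
def w(c,u,v,z=None):
    K=c['camera_matrix'];T=np.linalg.inv(c['world_to_cam'])
    d=np.array([(u-K[0,2])/K[0,0],-(v-K[1,2])/K[1,1],-1.])
    if z is None:
        p=d*c['range_z'][int(v),int(u)]; return T[:3,:3]@p+T[:3,3]
    r=T[:3,:3]@d; o=T[:3,3]; return o+r*(z-o[2])/r[2]
E
python3 - <<'E'
from h import *
for n in('top','side'):
    c=snap(n); cv2.imwrite(f'pics/{n}0.png',c['img'][:,:,::-1]); print(n,[k for k in c],c['camera_matrix'].tolist(),np.linalg.inv(c['world_to_cam'])[:3,3])
o=ctrl.get_obs(); print({k:np.round(v,3).tolist() for k,v in o.items()})
E
```

```text
pics
top ['img', 'range_z', 'camera_matrix', 'world_to_cam'] [[567.251524425446, 0.0, 322.76945124226563], [0.0, 567.251524425446, 236.76839769088522], [0.0, 0.0, 1.0]] [0.45206309 0.06304577 0.84503396]
side ['img', 'range_z', 'camera_matrix', 'world_to_cam'] [[594.0689471388856, 0.0, 315.70829857199095], [0.0, 594.0689471388856, 242.5175943119799], [0.0, 0.0, 1.0]] [ 0.48711972 -0.70452169  0.50547674]
{'time_s': 0.1, 'qpos': [1.058, 0.3, 1.521, 0.0, 1.321, -0.067], 'joint_vel': [0.0, -0.001, -0.001, 0.0, -0.001, 0.001], 'tau': [0.002, -53.265, -35.328, 0.071, 0.023, -0.0], 'ee_pos': [0.237, 0.496, 0.224], 'eef_rot': [-1.571, 0.001, 1.125], 'force': [0.166, 0.223, -0.069], 'moment': [-0.026, 0.012, 0.034], 'grip_width': 0.094}
```

View pics/top0.png

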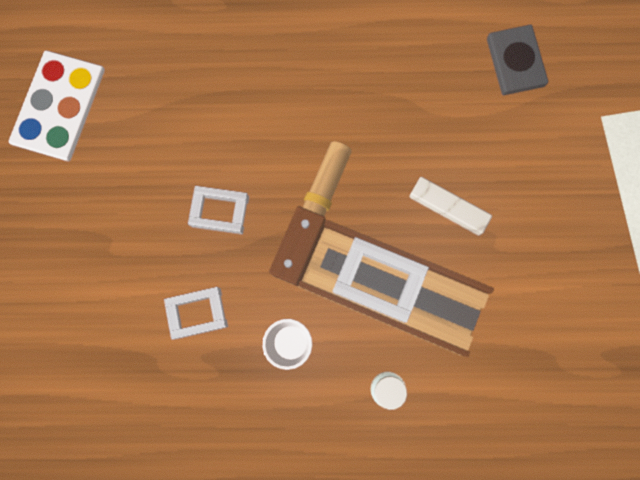

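View pics/side0.png

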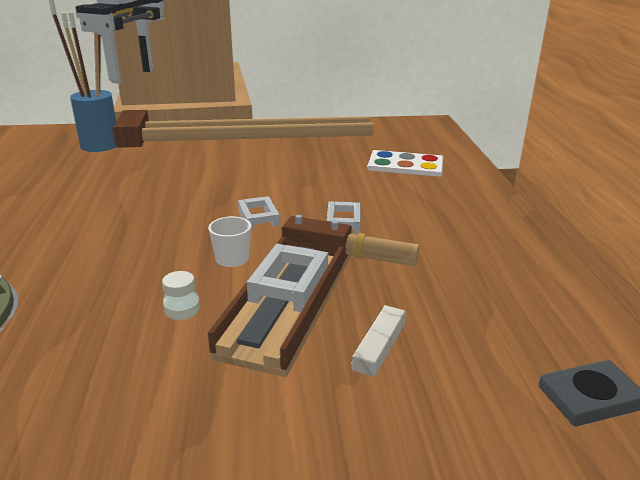

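The top view shows the rail with its end block at about (297,245), the slider on it at (380,278) and the open rail end at about (480,322). Slider candidates are the frame on the rail (380,278, the largest) and two small loose frames at (218,210) and (195,312). I choose the one on the rail and check it in a close crop.

```bash
python3 - <<'E'
from h import *
c=np.load('/tmp/top.npz')
im=c['img'][195:365,260:510,::-1]
cv2.imwrite('pics/crop1.png',cv2.resize(im,None,fx=3.2,fy=3.2,interpolation=cv2.INTER_CUBIC))
for u,v in [(297,245),(218,190),(380,243),(375,310),(290,345),(389,390),(450,205),(450,308),(320,320),(600,400)]: print(u,v,w(c,u,v).round(3))
E
```

```text
297 245 [0.565 0.117 0.063]
218 190 [0.654 0.238 0.025]
380 243 [0.569 0.001 0.049]
375 310 [0.475 0.008 0.027]
290 345 [0.426 0.131 0.007]
389 390 [ 0.367 -0.006  0.059]
450 205 [ 0.627 -0.105  0.024]
450 308 [ 0.477 -0.096  0.041]
320 320 [ 0.462  0.088 -0.   ]
600 400 [ 0.346 -0.311  0.   ]
```

View pics/crop1.png

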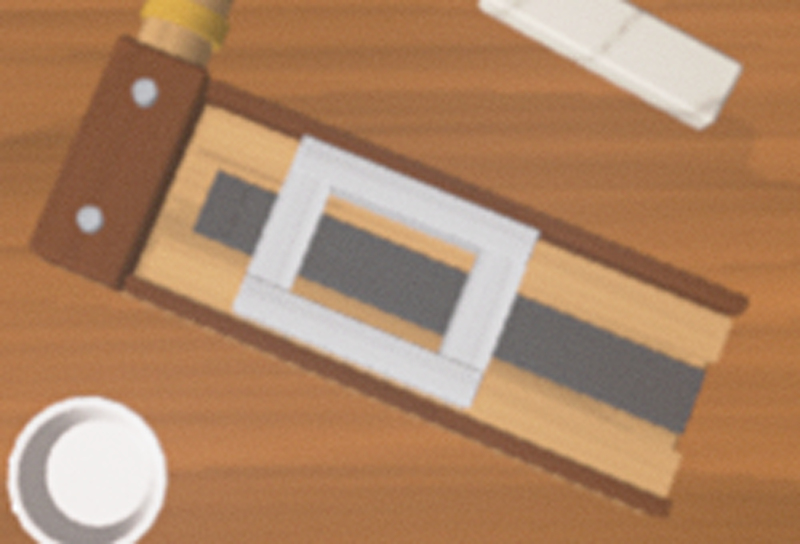

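The crop confirms it. The frame on the rail has its rear face from (538,235) to (472,406) in crop pixels. The strip's open end is at (705,368)–(680,432), and the end block's face edge runs (207,72)–(122,287).

```bash
python3 - <<'E'
from h import *
c=np.load('/tmp/top.npz')
def q(x,y,z): return w(c,260+(x+.5)/3.2-.5,195+(y+.5)/3.2-.5,z)
fl,rl,rr,fr=[q(*p,.061) for p in[(303,137),(538,235),(472,406),(236,308)]]
print('slider w,l',np.linalg.norm(rl-rr),np.linalg.norm(fl-fr),np.linalg.norm(fl-rl),np.linalg.norm(fr-rr))
se=(q(705,368,.04)+q(680,432,.04))/2; sf=(q(218,170,.04)+q(195,232,.04))/2
bf=(q(207,72,.062)+q(122,287,.062))/2
print('strip len',np.linalg.norm(se-sf),se,sf,'block face',bf)
f=(fl+fr)/2;r=(rl+rr)/2
d=(sf-se)[:2];d/=np.linalg.norm(d); d2=(f-r)[:2];d2/=np.linalg.norm(d2)
print('dir',d,d2,np.arctan2(d[1],d[0]),np.arctan2(d2[1],d2[0]))
print('rear',r,'front',f)
for n,p in dict(se=se,sf=sf,bf=bf,r=r,f=f).items():
    e=p[:2]-se[:2]; print(n,'along rail y',(e@d*1000-145).round(1),'lateral(left+)',(e@[-d[1],d[0]]*1000).round(1))
for u,v in [(540,420),(600,340)]: print(w(c,260+u/3.2,195+v/3.2).round(4), end=' ')
from scipy.spatial.transform import Rotation as R
o=ctrl.get_obs(); print(R.from_euler('xyz',o['eef_rot']).as_matrix().round(3))
E
```

```text
slider w,l 0.07896037201723613 0.08006645677975512 0.1098208679801084 0.10869527743406147
strip len 0.22952011248357992 [ 0.46028034 -0.13128912  0.04      ] [0.54973173 0.08008242 0.04      ] block face [0.55704352 0.09768793 0.062     ]
dir [0.38973229 0.9209282 ] [0.39523205 0.91858131] 1.1704554508915557 1.1644758696062634
rear [ 0.49457003 -0.04807555  0.061     ] front [0.53775179 0.05228563 0.061     ]
se along rail y -145.0 lateral(left+) 0.0
sf along rail y 84.5 lateral(left+) -0.0
bf along rail y 103.6 lateral(left+) 0.1
r along rail y -55.0 lateral(left+) 0.9
f along rail y 54.3 lateral(left+) 0.2
[ 0.4516 -0.0671  0.0279] [ 0.486  -0.0921  0.0428] [[ 0.431 -0.001 -0.902]
 [ 0.902 -0.001  0.431]
 [-0.001 -1.     0.   ]]
```

Checks: slider length is 109–110 mm, strip 230 mm, block face at rail y≈104, and all lateral offsets are under 1 mm, so the measurement agrees with the sizes given. The rail direction is yaw ≈1.168. The rear face is at rail y≈−55, so about 50 mm to push. I'm moving to about 20 mm behind the rear face, with the gripper shut.

Call:
jog_arm:
  targets:
    - [0,[-40.0,4.0,-46.8],-0.043]
    - [0,[-40.0,4.0,-46.8],-0.043]
    - [0,[-40.0,4.0,-46.8],-0.043]
    - [0,[-40.0,4.0,-46.8],-0.043]
    - [0,[-40.0,4.0,-46.8],-0.043]
    - [0,[-40.0,4.0,-46.8],-0.043]
    - [0,[-40.0,4.0,-46.8],-0.043]
    - [0,[-40.0,4.0,-46.8],-0.043]
    - [0,[-40.0,4.0,-46.8],-0.043]
    - [0,[-40.0,4.0,-46.8],-0.043]
  grip_force: 30

```text
time_s: 1.1
ee_pos: [0.4399, 0.0381, 0.1919]
eef_rot: [-1.571, -0.0, 1.168]
force: [1.2, 0.7, -0.7]
grip_width: 0.0174
```

Call:
jog_arm:
  targets:
    - [0,[-7.8,0,-8.4],0]
    - [0,[-7.8,0,-8.4],0]
    - [0,[-7.8,0,-8.4],0]
    - [0,[-7.8,0,-8.4],0]
    - [0,[-7.8,0,-8.4],0]
    - [0,[-7.8,0,-8.4],0]

```text
time_s: 1.7
ee_pos: [0.4859, -0.0632, 0.1921]
eef_rot: [-1.571, -0.0, 1.169]
force: [-0.6, -0.0, 0.3]
grip_width: 0.0004
```

Call:
jog_arm:
  targets:
    - [0,[-0.4,5.0,-0.2],0]
    - [0,[-0.4,9.0,-0.2],0]
    - [0,[-0.4,11.0,-0.2],0]
    - [0,[-0.4,11.0,-0.2],0]
    - [0,[-0.4,11.0,-0.2],0]

```text
time_s: 2.2
ee_pos: [0.4868, -0.0682, 0.083]
eef_rot: [-1.571, -0.0, 1.169]
force: [-0.0, 0.1, 0.4]
grip_width: 0.0007
```

```bash
python3 - <<'E'
from h import *
a=snap('side'); b=snap('top')
A=cv2.resize(a['img'][200:390,190:390],None,fx=2,fy=2,interpolation=cv2.INTER_CUBIC)
B=cv2.resize(b['img'][195:365,290:490],None,fx=2,fy=2,interpolation=cv2.INTER_CUBIC)
B=cv2.copyMakeBorder(B,0,A.shape[0]-B.shape[0],0,0,0)
cv2.imwrite('pics/c2.png',np.hstack([A,B])[:,:,::-1])
o=ctrl.get_obs();p=o['ee_pos'];e=p[:2]-[.4603,-.1313];print(p,o['force'],'rail y',e@[.392,.92]-.145,'left',e@[-.92,.392])
E
```

```text
[ 0.48732566 -0.068648    0.08367293] [ 0.73413113  0.12698261 -0.01635944] rail y -0.07676609753183312 left -0.00030402579013543134
```

View pics/c2.png

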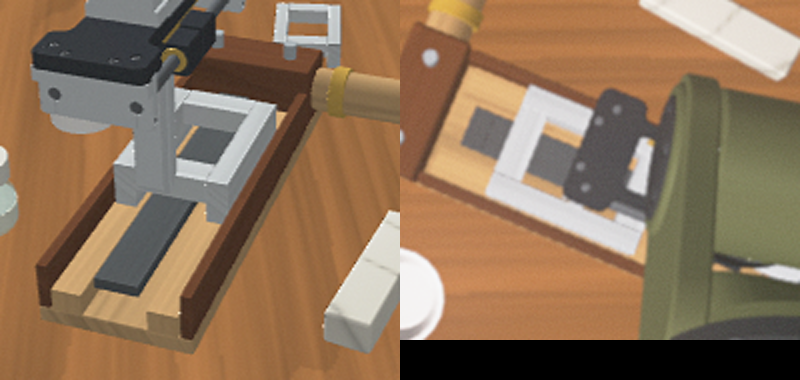

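The crop shows the shut fingers at about (155,188), between the walls and behind the rear bar, with the slider unmoved. I'll check the lateral and gap values by projecting into the side view before going down.

```bash
python3 - <<'E'
from h import *
c=dict(np.load('/tmp/side.npz'))
def pr(p):
    q=c['world_to_cam']@np.r_[p,1]; q=c['camera_matrix']@[q[0],-q[1],-q[2]]; return (q[:2]/q[2]-[190,200])*2
d=np.array([.392,.92,0]);l=np.array([-.92,.392,0]);p=ctrl.get_obs()['ee_pos'].copy()
for s in(-.008,.008): print('tip rear edge',pr(p-d*.0125+l*s-[0,0,.019]).round(1))
se=np.array([.4603,-.1313,0])
for s in(-.041,.041): print('slider rear top',pr(se+d*.09+l*s+[0,0,.061]).round(1))
for s in(-.015,.015): print('strip end',pr(se+l*s+[0,0,.04]).round(1))
# depth: finger face & rear bar
for u,v in[(155,150),(155,170),(155,180),(205,190),(125,185)]:
    x=w(c,190+u/2,200+v/2); e=x-se; print(u,v,x.round(4),'raily',(e@d-.145).round(4),'left',(e@l).round(4))
E
```

```text
tip rear edge [164.6 201.4]
tip rear edge [141.3 196.7]
slider rear top [230.7 186.2]
slider rear top [115.3 164.2]
strip end [142.3 287.5]
strip end [ 96.9 277.5]
155 150 [ 0.485  -0.0804  0.102 ] raily -0.0885 left -0.0028
155 170 [ 0.4845 -0.082   0.0881] raily -0.0901 left -0.0029
155 180 [ 0.4842 -0.0824  0.0808] raily -0.0906 left -0.0029
205 190 [ 0.5168 -0.0572  0.0538] raily -0.0547 left -0.0229
125 185 [ 0.4636 -0.034   0.0448] raily -0.0542 left 0.0351
```

Measurements agree: fingers' rear face at rail y −0.090 (centre −0.077), slider rear face at −0.0545, lateral offset within 3 mm. Now pressing down.

Call:
jog_arm:
  targets:
    - [0,[0,1.5,0],0]
    - [0,[0,2.5,0],0]
    - [0,[0,3.0,0],0]
    - [0,[0,3.4,0],0]
    - [0,[0,3.4,0],0]
    - [0,[0,3.4,0],0]

```text
time_s: 2.9
ee_pos: [0.4868, -0.0689, 0.0485]
eef_rot: [-1.571, -0.0, 1.168]
force: [-0.1, 1.6, 3.1]
grip_width: 0.0007
```

Call:
jog_arm:
  targets:
    - [0,[0,0.15,0],0]
    - [0,[0,0.25,0],0]
    - [0,[0,0.25,0],0]
    - [0,[0,0.25,0],0]

```text
time_s: 3.3
ee_pos: [0.487, -0.069, 0.0469]
eef_rot: [-1.572, -0.0, 1.168]
force: [-5.9, 1.9, 19.4]
grip_width: 0.0005
```

Call:
jog_arm:
  targets:
    - [0,[0.3,0,0],0]
    - [0,[0.6,0,0],0]
    - [0,[0.9,0,0],0]
    - [0,[1.1,0,0],0]
    - [0,[1.3,0,0],0]
    - [0,[1.5,0,0],0]
    - [0,[1.5,0,0],0]

```text
time_s: 4.0
ee_pos: [0.4929, -0.0568, 0.047]
eef_rot: [-1.573, 0.002, 1.168]
force: [-7.3, -14.0, 18.6]
grip_width: 0.0004
```

Call:
jog_arm:
  targets:
    - [0,[0.3,0,0],0]
    - [0,[0.7,0,0],0]
    - [0,[1.1,0,0],0]
    - [0,[1.5,0,0],0]
    - [0,[1.9,0,0],0]
    - [0,[2.3,0,0],0]
    - [0,[2.7,0,0],0]
    - [0,[3.0,0,0],0]
    - [0,[3.0,0,0],0]

```text
time_s: 4.9
ee_pos: [0.5047, -0.0291, 0.047]
eef_rot: [-1.573, 0.002, 1.168]
force: [-6.6, -11.6, 19.9]
grip_width: 0.0009
```

Call:
jog_arm:
  targets:
    - [0,[0.3,0,0],0]
    - [0,[0.6,0,0],0]
    - [0,[0.9,0,0],0]
    - [0,[1.1,0,0],0]
    - [0,[1.3,0,0],0]
    - [0,[1.4,0,0],0]
    - [0,[1.4,0,0],0]

```text
time_s: 5.6
ee_pos: [0.5101, -0.0165, 0.047]
eef_rot: [-1.573, 0.002, 1.168]
force: [-6.8, -14.4, 20.2]
grip_width: 0.0005
```

Call:
jog_arm:
  targets:
    - [0,[0.1,0,0],0]
    - [0,[0.2,0,0],0]
    - [0,[0.2,0,0],0]

```text
time_s: 5.9
ee_pos: [0.5107, -0.015, 0.047]
eef_rot: [-1.573, 0.003, 1.168]
force: [-8.6, -17.2, 21.0]
grip_width: 0.0004
```

Call:
jog_arm:
  targets:
    - [0,[0.1,0,0],0]
    - [0,[0.15,0,0],0]
    - [0,[0.15,0,0],0]

```text
time_s: 6.2
ee_pos: [0.5107, -0.0149, 0.047]
eef_rot: [-1.572, 0.005, 1.168]
force: [-15.0, -29.3, 24.0]
grip_width: 0.0003
```

Motion stopped with the push force rising from 19 to 33 N, at the expected home position. I'll look before releasing.

```bash
python3 - <<'E'
from h import *
a=snap('side'); b=snap('top')
A=cv2.resize(a['img'][190:370,200:400],None,fx=2,fy=2,interpolation=cv2.INTER_CUBIC)
B=cv2.resize(b['img'][195:315,260:393],None,fx=3,fy=3,interpolation=cv2.INTER_CUBIC)
cv2.imwrite('pics/c3.png',np.hstack([A,B])[:,:,::-1])
E
```

```text
(no output)
```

View pics/c3.png

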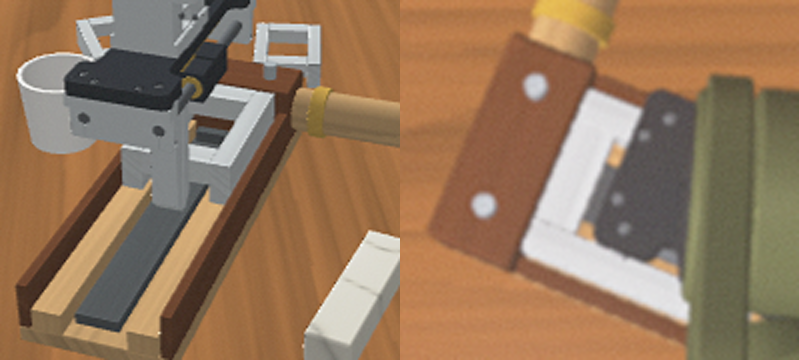

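The top crop shows the slider's front bar flush against the block face (edge (590,90)–(525,230)), and the side crop shows the strip down under the fingertips. I'll back off with the strip still held down, then rise.

Call:
jog_arm:
  targets:
    - [0,[-0.3,0,0],0]
    - [0,[-0.6,0,0],0]
    - [0,[-0.9,0,0],0]
    - [0,[-0.9,0,0],0]
    - [0,[-0.9,-0.4,0],0]
    - [0,[-0.9,-0.8,0],0]
    - [0,[-0.9,-1.2,0],0]
    - [0,[-0.9,-1.8,0],0]
    - [0,[-0.9,-4.0,0],0]
    - [0,[-0.9,-6.0,0],0]

```text
time_s: 7.3
ee_pos: [0.5069, -0.0198, 0.106]
eef_rot: [-1.569, 0.001, 1.168]
force: [-0.1, -0.8, 0.1]
grip_width: 0.0003
```

Call:
jog_arm:
  targets:
    - [0,[-2,-5.0,0],0]
    - [0,[-4,-9.0,0],0]
    - [0,[-8,-12.0,0],0]
    - [0,[-12,-12.0,0],0]
    - [0,[-16,-12.0,0],0]
    - [0,[-20,-12.0,0],0]
    - [0,[-20,-12.0,0],0]
    - [0,[-20,-12.0,0],0]
    - [0,[-20,-12.0,0],0]

```text
time_s: 8.2
ee_pos: [0.4293, -0.203, 0.2255]
eef_rot: [-1.57, -0.0, 1.169]
force: [0.1, 0.6, 0.0]
grip_width: 0.0
```

```bash
python3 - <<'E'
from h import *
a=snap('side'); b=snap('top')
A=cv2.resize(a['img'][190:370,200:400],None,fx=2,fy=2,interpolation=cv2.INTER_CUBIC)
B=cv2.resize(b['img'][195:315,260:393],None,fx=3,fy=3,interpolation=cv2.INTER_CUBIC)
cv2.imwrite('pics/c4.png',np.hstack([A,B])[:,:,::-1])
o=ctrl.get_obs();print(o['time_s'],o['ee_pos'],o['force'])
E
```

```text
8.3 [ 0.42944526 -0.20280915  0.22546288] [ 0.36250552  0.11723821 -0.23049609]
```

View pics/c4.png

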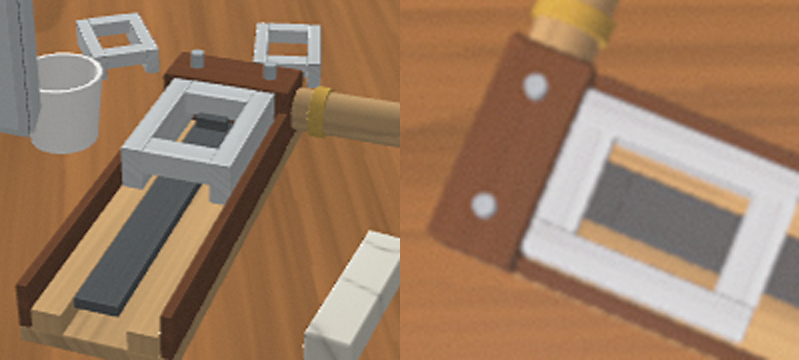

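The slider is flush with the block, and the tooth stands in the window just behind the front bar (side crop, about (212,120)). One numeric check from the depth image comes next, then hand-in.

```bash
python3 - <<'E'
from h import *
c=np.load('/tmp/top.npz'); s=np.load('/tmp/side.npz')
d=np.array([.392,.92,0]);l=np.array([-.92,.392,0]);se=np.array([.4603,-.1313,0])
def rep(n,x): e=x-se; print(n,'raily %.4f left %.4f z %.4f'%(e@d-.145,e@l,x[2]))
rep('strip side',w(s,200+140/2,190+240/2)); rep('strip side2',w(s,200+110/2,190+290/2))
for v in(116,119,123): rep('tooth side',w(s,200+212/2,190+v/2))
rep('strip top in window',w(c,260+690/3-400/3,195+210/3))
rep('slider rear top edge',w(c,260+(795-400)/3,195+190/3,.061))
rep('slider top front',w(c,260+(570-400)/3,195+170/3)); rep('slider top right',w(c,260+(640-400)/3,195+275/3))
ctrl.hand_in()
E
```

```text
strip side raily -0.0770 left 0.0007 z 0.0394
strip side2 raily -0.1324 left -0.0016 z 0.0404
tooth side raily 0.0729 left 0.0016 z 0.0504
tooth side raily 0.0722 left 0.0013 z 0.0482
tooth side raily 0.0690 left 0.0003 z 0.0467
strip top in window raily 0.0376 left -0.0069 z 0.0416
slider rear top edge raily -0.0038 left -0.0319 z 0.0610
slider top front raily 0.0958 left -0.0005 z 0.0630
slider top right raily 0.0473 left 0.0320 z 0.0627
the job is handed in; nothing more can be done
```

The roller is locked: the slider is home against the end block, and the strip has sprung back up with its tooth in the slider's window. I handed the job in at about 8.3 s with the arm well clear.

- **Press:** with the gripper shut, I pressed the strip onto its hard stop behind the slider, at about 19 N. I held it fully down for the whole push.
- **Push:** the slider went about 50 mm along the rail until it stopped, with the push force rising to 33 N.
- **Release:** I backed off with the strip still down, then lifted and moved away.

Last checks from the cameras:

| Check | Measured | Expected |
|---|---|---|
| Strip top | 39–42 mm | 40 mm (up) |
| Tooth top | about 48–50 mm | 49 mm (up) |
| Tooth position along rail | about +72 mm | +71 to +79 mm |
| Slider rear edge along rail | about −4 mm | −5 mm (home) |
| Slider top (level) | about 63 mm at both points | 61 mm |

The slider top reading is 2 mm high, which is within the camera calibration, and the picture shows the slider flush with the block. The water pot and paperweight looked undisturbed in the later crops. The paint jar was out of the last picture, so I did not re-check it. No check failed.

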